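# Hold the layout's power on at its spring-return key switch

## Task

Lift the lid of the grey power box right over until it rests on its stop, then take the key with the rectangular head out of the pink foam block, and push it all the way into the lock under the lid, jiggling it past the sticky pins. Once it is fully home turn it a quarter turn clockwise, as far as it goes, and finish still gripping the key and holding it there, because the lock springs back when let go. Leave the round-headed key and everything else on the bench where they are.

Things in the scene. Friction and masses are not known exactly. Their poses are not given: they have to be found in the camera images.
- powerbox: Grey sheet-metal power box fixed to the bench, 160 x 150 mm, 70 mm high, origin at the centre of its underside. Its x runs along the lid's hinge, which lies on its +y side. Under the lid an aluminium deck is recessed 18 mm below the rim; in it sits the round brass lock, 15 mm to the -y side of the centre, its face 8 mm below the rim, in a steel collar of 26 mm radius 2 mm lower.
- lid (a joint): Angle of the lid: 0 shut, 2.2 rad fully open, where it rests on its stop beyond upright. It is 0.3 kg, falls shut by its own weight below about 1.5 rad and falls open beyond it. It swings up and over to the box's +y side.
- lid_handle (a point): Middle of the lid's handle: a straight round steel bar 10 mm thick, 80 mm between its two legs, parallel to the hinge (its own x axis), 34 mm above the lid's upper face, 17 mm in from the lid's free edge. The frame turns with the lid; shut, its axes are those of the box. The bar can turn between the fingers, so a gripper may point down all the way.
- lid_hinge (a point): Centre of the lid's hinge line, 71.5 mm above the bench, on the box's +y rim. Its x axis is the hinge line. With the lid shut the handle bar is 128 mm towards the box's -y and 40 mm above this point; the lid's plate is 6 mm thick, 160 mm along the hinge and reaches 145 mm from it.
- keyway (a point): Centre of the mouth of the key slot, in the brass face of the lock, 62 mm above the bench. The slot is 14 x 6 mm, upright, 32 mm deep, its long side along this frame's x axis; z points up. The frame turns with the lock. Two sticky pins, 9 and 18 mm down, bulge 2 mm in from opposite broad sides; a straight push past them takes 12 to 18 N, about 10 N with a twist of 0.1 rad to and fro. The key goes in either way round.
- lock (a joint): Turn of the lock: 0 at rest (slot along the box's x axis), growing clockwise seen from above to a hard stop at 1.57 rad (a quarter turn). A spring drives it back to 0: about 0.02 N m at the start, 0.065 N m at the stop. The key has some 0.17 rad of play in the slot, so the key must turn that much more than the lock.
- key: The key to use, about 40 g, standing blade down in the foam block. Origin at the tip of the blade, z up through the head, x across the width. Steel blade 12 mm wide (x), 4 mm thick (y), 26 mm long, rounded tip; above it a black rectangular head 30 mm wide, 10 mm thick, 36 mm high, its lower edge the shoulder. Fully home the shoulder sits on the brass face, the tip 26 mm below the mouth.
- key_bow (a point): Grip point on the key's head, 51 mm above the tip of the blade, 11 mm below the top of the head; same axes as the key. Take the head across its 10 mm thickness (along y).
- keystand: Off-cut of pink insulation foam, fixed, 160 x 70 mm and 40 mm high, origin at the centre of its underside; the two keys stand in its slots, 38 mm to either side of the centre along its x axis, either key on either side, with their shoulders on its top and their broad faces towards its +y and -y.
- round_key: The other key, with a round head 32 mm across, same blade and material; stays in the foam block. Origin at the tip of its blade.
- marker: Marker pen lying on the bench, white with a blue cap, 140 mm long, 15 mm thick; origin on the bench near its middle, x along it.
- tape: Roll of tape lying flat, 90 mm across, 24 mm high; origin under its centre.
- glue: Glue bottle standing, 52 mm across, 120 mm high; origin under its centre.
- tower: Brown moulded model castle tower, 72 mm across the foot, 93 mm high; origin under its centre.
- bridge: Small wooden model bridge with railings, 200 x 45 mm, 48 mm high; origin under its centre, x along it.
- knife: Closed orange utility knife lying flat, 165 mm long, 26 mm wide, 14 mm thick; origin under the middle of its grip, x along it.
- mug: White mug, 80 mm across, 90 mm high; origin under its centre.
Not all that is in view belongs to the job. There is more than one size of the powerbox; the job needs the smaller.

How it is judged:
By the outcome, as a careful person would: the job done as asked, in the order asked, and still so for the second after the job is handed in, while the arm keeps its last pose, push and grip.
It also fails if it takes over 72 s, if anything falls off the work surface, if the arm or the gripper's body presses on something with over 40 N, if the wrist force passes 120 N, or if a joint passes its speed limit or range.

## Robot

A 6-joint arm with a two-finger parallel gripper is mounted at the origin on the work surface. World frame = base frame: x ahead of the robot, y to its left, z up, the work surface at z = 0. Lengths are in m, angles in rad, forces in N, time in s.
With the tool pointing down it reaches from about 0.4 to 0.925 m from the base axis. Payload 12.5 kg.
Tool frame: the origin (TCP) lies at the very end of the fingers, on their centre line; the grasp point (between the pads) lies 19 mm behind it (robot.hold_point_z is the distance from the TCP to the grasp point, in m); z points along the fingers, y is the line along which they close (so a half turn about z gives the same grasp; the last joint's range is limited). The gripper opens to 95 mm and grips with 3 to 60 N. Pads are 20 mm wide; open, the fingers measure 119 mm over their backs; the gripper's body (75 mm by 180 mm) begins 59 mm behind the grasp point.
Start: joints at [1.193, 0.491, 1.559, -0, 1.092, -0.106], TCP at [0.168, 0.602, 0.215] pointing down, gripper open.
Joint ranges: [-3.1, 3.1], [-0.84, 2.19], [0.05, 2.79], [-1.13, 4.28], [0.06, 2.93], [-2.69, 2.69]. Speed limits (rad/s): [2.22, 2.22, 2.79, 3.14, 3.14, 3.14].

## Interface

Orientations are given as a rotation vector (axis times angle).
In Python, from bench import robot gives the robot as it stands. The module is installed in compiled form; this text tells all that it offers.
- The arm moves only by the tool arm_command, never from a script. Its argument "series" is a list of rows, each a list of 7 numbers: the shift along the tool's x, y, z in m, then the turn, a rotation vector about the tool's x, y, z in degrees, then the opening, from -1 (shut) to 1 (fully open). In form: [[x, y, z, ax, ay, az, fingers], ...]. A call has 1 to 12 rows; each row shifts and turns the commanded pose from where the row before left it, along the tool's axes as they then stand; what a row does not reach is not made up. A row lasts 1/8 s, in which the tool goes at most 62.5 mm and 10.7 degrees, less where a joint would pass 70% of its speed; a pose out of reach is approached as far as the arm can. A call with a gripper value outside its range is refused whole. The fingers move at their own pace and stop on an object; "squeeze" is the grip in N (left out, the last holds). Time passes only in rows, so rows that do not move let the fingers close. It gives the time, the measured TCP pose, the force, the opening and the grip force at its end, in the units of the state.
- robot.observe(): the state, without advancing time (a new reading comes with each control period).
- robot.grab_frame(name): name is "side" or "top"; returns (picture, depth): 400x640x3 uint8, red, green, blue; 400x640 float32, m along the optical axis (not along the pixel's ray), 0 where there is no reading.
- robot.get_calibration(name): a dict with "vertical_fov" (degrees; the focal length in pixels is half the picture's height over the tangent of half this angle, whatever the lens; pixels are square), "cx", "cy" (the principal point, pixels), "dist" ([k1, k2, p1, p2, k3] as OpenCV has them; the pictures are not rectified), "world_from_camera" (4x4, takes a point from camera to world coordinates). Camera axes: x right, y up, looking along -z (the intrinsics and any distortion apply to the point x, -y, -z); pixel columns grow to the right and rows downward; lengths in m; the calibration is good to about 2 mm. A picture is of the moment at which its call begins. get_calibration takes no time and is no camera call.
- robot.job_done(): hands the job in; it is judged then, once.
Trained networks look in the newest picture that a camera, given by its name, has taken for a name from the list of things; names that differ only in an ending like _2 or _b are one class to them, and where a whole thing is asked for, a point or a joint stands for the part that bears it (a point fixed in the world has none). Each returns a list of dicts, best first, with "confidence" (0 to 1); they miss things now and then, are a little off and sometimes report something else, mostly with a low value. They report only what shows in the picture. A call takes as long as a camera call. They do not tell look-alikes from the thing itself.
- robot.trace(camera, thing): "pixels" (400x640 bool, what is visible of it) and "rect" ([centre column, centre row, width, height] in pixels, round what is visible of it).
The state is a dict: "time_s": time; "joint_positions": joint angles; "qvel": joint speeds; "effort": joint torques, N m; "tool_pos": TCP position; "tool_rot": TCP orientation; "force": force on the tool from outside, world axes, zero at the start; "ft_torque": the same for the moment, N m; "width": finger opening in m; "gripper_force": force on a finger pad.
Only numpy, scipy, OpenCV 4.12 (cv2) and the standard library are available. Lean on these libraries where they do the work, as an engineer would, in place of code of your own. Each camera call takes 0.05 s, during which the arm holds its last target. There are 200 camera calls.

## Working session

There is one attempt and no reset: what is moved stays moved. The work goes in short steps, Python scripts to look and compute and a tool call to move; the robot and the scene stay as the last step left them, time stands still between calls to the robot, and variables do not carry over. Pictures are saved under pics/ and viewed, at most 10 in all, crops included, and the job is handed in when it is done.

Besides the shell and the picture viewer there is one more tool, called after "Call:" by a JSON object that holds its "fn" and its "kwargs". arm_command: Moves the arm, as the interface text tells. Its arguments: {"type":"object","properties":{"series":{"type":"array","items":{"type":"array","items":{"type":"number"}}},"squeeze":{"type":"number"}},"required":["series"]}

```bash
mkdir -p pics
cat > h.py <<'E'
import numpy as np, cv2
from bench import robot
def K(n):
    c=robot.get_calibration(n); f=200/np.tan(np.radians(c["vertical_fov"])/2)
    return np.array([[f,0,c["cx"]],[0,f,c["cy"]],[0,0,1]]),np.array(c["dist"],float),np.array(c["world_from_camera"])
def back(n,uv,d):
    k,di,T=K(n); uv=np.array(uv,float).reshape(-1,1,2)
    p=cv2.undistortPoints(uv,k,di).reshape(-1,2); d=np.ravel(d)
    return (np.c_[p[:,0]*d,-p[:,1]*d,-d,np.ones(len(d))]@T.T)[:,:3]
def proj(n,P):
    k,di,T=K(n); q=np.c_[np.atleast_2d(P),np.ones(len(np.atleast_2d(P)))]@np.linalg.inv(T).T
    q=q[:,:3]*[1,-1,-1]
    return cv2.projectPoints(q,np.zeros(3),np.zeros(3),k,di)[0].reshape(-1,2)
def cloud(n,dep,mask):
    v,u=np.nonzero(mask&(dep>0)); return back(n,np.c_[u,v],dep[v,u])
def save(name,img,crop=None,s=1):
    if crop: a,b,c,d=crop; img=img[b:d,a:c]
    cv2.imwrite("pics/"+name,cv2.resize(img[:,:,::-1],None,fx=s,fy=s,interpolation=cv2.INTER_CUBIC))
E
python3 - <<'E'
from h import *
ims=[]
for n in("top","side"):
    im,d=robot.grab_frame(n); np.savez(n,im=im,d=d); k,di,T=K(n); print(n,k[0,0],di,T.round(3).tolist()); save(n+"0.png",im)
    for t in("powerbox","lid_handle","key","round_key","keystand"):
        for r in robot.trace(n,t):
            c=cloud(n,d,r["pixels"]); 
            print(n,t,round(r["confidence"],2),np.round(r["rect"]),r["pixels"].sum(),np.median(c,0).round(3) if len(c) else "", np.percentile(c[:,2],[2,98]).round(3) if len(c) else "")
print(robot.observe())
E
```

```text
top 489.87795158888355 [-0.13806719  0.          0.          0.          0.        ] [[0.025, 0.99, -0.142, 0.329], [-1.0, 0.026, 0.006, -0.003], [0.01, 0.142, 0.99, 1.703], [0.0, 0.0, 0.0, 1.0]]
top powerbox 0.79 [245. 281.  84.  85.] 4285 [0.309 0.204 0.104] [0.031 0.156]
top powerbox 0.61 [285. 199.  54.  58.] 2166 [0.574 0.078 0.077] [0.051 0.114]
top lid_handle 0.83 [288. 199.  51.  55.] 2034 [0.578 0.078 0.077] [0.069 0.114]
top lid_handle 0.66 [245. 279.  86.  86.] 4041 [0.308 0.205 0.105] [0.096 0.156]
top key 0.39 [260. 139.  14.  22.] 255 [0.779 0.176 0.08 ] [-0.003  0.124]
top round_key 0.51 [287. 199.  54.  57.] 2282 [0.573 0.078 0.077] [0.005 0.114]
top round_key 0.42 [391. 233.   5.   6.] 43 [ 0.463 -0.274  0.073] [0.044 0.084]
top keystand 0.93 [391. 223.  24.  48.] 958 [ 0.499 -0.273  0.039] [0.006 0.048]
side 472.4267784640045 [-0.11566456  0.          0.          0.          0.        ] [[0.948, 0.169, -0.268, 0.226], [-0.317, 0.494, -0.809, -1.008], [-0.005, 0.853, 0.522, 0.756], [0.0, 0.0, 0.0, 1.0]]
side powerbox 0.95 [324. 214.  63.  61.] 2920 [0.566 0.017 0.074
[... 589 characters left out ...]
time_s': 0.6, 'joint_positions': array([ 1.19342152e+00,  4.90889171e-01,  1.55891002e+00,  5.88114250e-06,
        1.09170330e+00, -1.05611113e-01]), 'qvel': array([-6.16954571e-04,  2.95199603e-04, -1.08859719e-03, -5.28867990e-05,
        1.65144814e-04, -1.71939830e-05]), 'effort': array([-1.20015061e-04, -6.12214708e+01, -2.58349192e+01,  6.92539313e-02,
        4.46078111e-02, -3.03887680e-05]), 'tool_pos': array([0.16775695, 0.60207724, 0.21466422]), 'tool_rot': array([4.25574946e-01, 3.11261734e+00, 1.39469798e-04]), 'force': array([ 0.05351306, -0.58620773,  0.66178684]), 'ft_torque': array([-0.01518808,  0.01150808,  0.03379253]), 'gripper_force': 0.0, 'width': 0.09503241930300088}
```

View pics/top0.png

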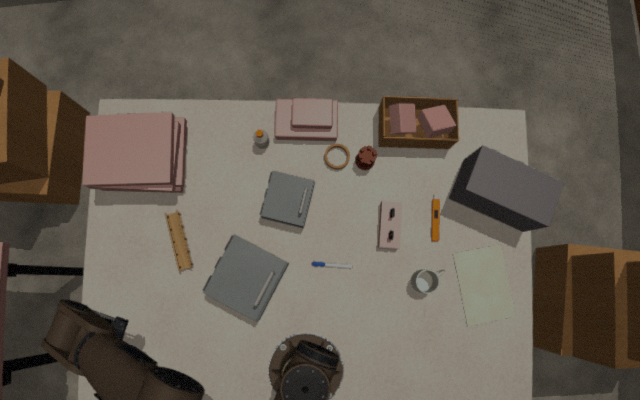

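View pics/side0.png

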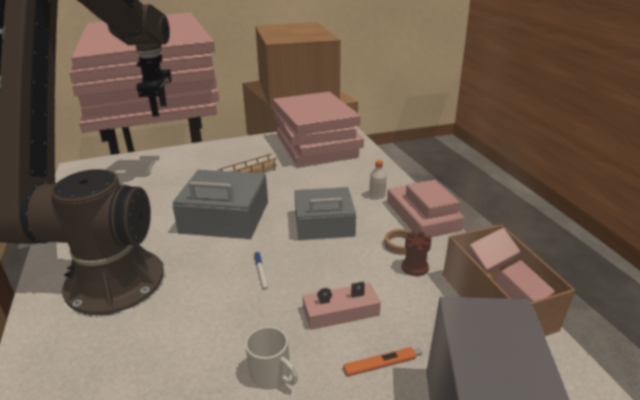

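The candidates for the box are the small grey one at top (287,199) / side (324,214) and the larger look-alike at top (246,279) / side (220,205); I choose the small one. For the key, they are the rectangular head at side (358,288) / top (392,213) and the round one at side (325,294) / top (391,235); I choose the rectangular one.

Run:
```python
from h import *
from scipy.spatial.transform import Rotation as R
for n in("top","side"):
    z=np.load(n+".npz"); im,d=z["im"],z["d"]; m=np.ones_like(d,bool); v,u=np.nonzero(d>0); P=back(n,np.c_[u,v],d[v,u])
    print(n)
    near=lambda x,y,rx,ry:(abs(P[:,0]-x)<rx)&(abs(P[:,1]-y)<ry)
    B=P[near(.575,.07,.12,.12)]
    lid=B[(B[:,2]>.066)&(B[:,2]<.085)]
    print(" lid",len(lid),np.median(lid[:,2]),cv2.minAreaRect(lid[:,:2].astype(np.float32)))
    for lo in(.1,):
        h=B[B[:,2]>lo]; c=h.mean(0); w=np.linalg.svd(h[:,:2]-c[:2])[2][0]; t=(h[:,:2]-c[:2])@w
        print(" bar",len(h),c.round(4),"z",np.percentile(h[:,2],[50,90,99]).round(4),"dir",w.round(3),np.degrees(np.arctan2(w[1],w[0])).round(1),"ext",t.min().round(3),t.max().round(3), "mid",(c[:2]+w*(t.min()+t.max())/2).round(4))
    S=P[near(.5,-.275,.12,.08)]
    f=S[(S[:,2]>.034)&(S[:,2]<.045)]; print(" foam",len(f),np.median(f[:,2]),cv2.minAreaRect(f[:,:2].astype(np.float32)))
    for x in(.538,.462):
        k=P[near(x,-.277,.03,.04)]; k=k[k[:,2]>.05]; print(" key",x,len(k),k.mean(0).round(4),np.ptp(k,0).round(3),k.max(0).round(4),cv2.minAreaRect(k[:,:2].astype(np.float32)))
    if n=="top": a=cv2.resize(im[160:260,240:420],None,fx=4,fy=4,interpolation=2)
    else: b=cv2.resize(im[180:330,285:395],None,fx=2.667,fy=2.667,interpolation=2)[:400]
s=np.hstack([a[:400,:480],b]); save("close.png",s); print(s.shape)
```

```text
top
 lid 1992 0.07675618047706378 ((0.5788180828094482, 0.07871003448963165), (0.15351209044456482, 0.16096988320350647), 77.76945495605469)
 bar 81 [0.5652 0.0235 0.1146] z [0.1145 0.12   0.1246] dir [-0.975  0.221] 167.3 ext -0.044 0.042 mid [0.5661 0.0233]
 foam 746 0.03937468378131037 ((0.5017570853233337, -0.27805280685424805), (0.07189124822616577, 0.1618245542049408), 87.27679443359375)
 key 0.538 42 [ 0.5385 -0.2793  0.0717] [0.03  0.022 0.032] [ 0.5544 -0.2735  0.0825] ((0.5403134822845459, -0.28025946021080017), (0.018116608262062073, 0.03171907737851143), 64.83074951171875)
 key 0.462 40 [ 0.4625 -0.2749  0.0708] [0.043 0.021 0.036] [ 0.4772 -0.2612  0.0867] ((0.45512154698371887, -0.27318868041038513), (0.013222460635006428, 0.04714540019631386), 76.45104217529297)
side
 lid 1506 0.0760885501943166 ((0.5773369073867798, 0.07369470596313477), (0.15607155859470367, 0.16110214591026306), 78.25926208496094)
 bar 143 [0.566  0.0186 0.1112] z [0.1122 0.1154 0.1169] dir [-0.979  0.203] 168.3 ext -0.045 0.045 mid [0.5658 0.0187]
 foam 1444 0.039939334784607816 ((0.5011656880378723, -0.2789020538330078), (0.07446195185184479, 0.16247999668121338), 86.42842102050781)
 key 0.538 163 [ 0.5379 -0.2837  0.0661] [0.032 0.014 0.029] [ 0.5548 -0.2747  0.0793] ((0.5389575958251953, -0.281828373670578), (0.013071221299469471, 0.031111542135477066), 84.46935272216797)
 key 0.462 159 [ 0.4617 -0.2792  0.0663] [0.03  0.015 0.028] [ 0.4773 -0.2689  0.0788] ((0.46207094192504883, -0.2763464152812958), (0.030347464606165886, 0.015245250426232815), 0.9154297709465027)
(400, 773, 3)
```

View pics/close.png

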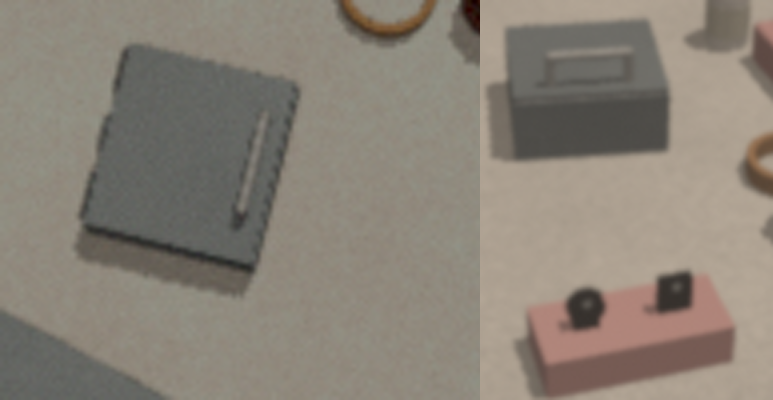

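The crop confirms both choices: the small box has its handle bar near its right edge (crop 250,165), and the rectangular key is on the right of the foam (crop 675,290). Now I'll move over the handle.

```bash
cat >> h.py <<'E'
from scipy.spatial.transform import Rotation as Rn, Slerp
def down(yaw_deg):  # tool z down, tool y at world yaw
    a=np.radians(yaw_deg); y=np.array([np.cos(a),np.sin(a),0]); z=np.array([0,0,-1.]); return Rn.from_matrix(np.c_[np.cross(y,z),y,z])
def plan(wps,start=None,dmax=.045,amax=8):
    """wps: list of (pos,Rotation,fingers); prints rows and returns final commanded pose"""
    if start is None:
        s=robot.observe(); p,R=np.array(s["tool_pos"]),Rn.from_rotvec(s["tool_rot"])
    else: p,R=start
    rows=[]
    for P,Q,g in wps:
        P=np.array(P,float); rv=(R.inv()*Q).as_rotvec(); n=max(1,int(np.ceil(max(np.linalg.norm(P-p)/dmax,np.degrees(np.linalg.norm(rv))/amax))))
        p0,R0=p,R
        for i in range(1,n+1):
            t=p0+(P-p0)*i/n; q=R0*Rn.from_rotvec(rv*i/n)
            d=np.round(R.inv().apply(t-p),4); w=np.round(np.degrees((R.inv()*q).as_rotvec()),1)
            rows.append([*(d+0.).tolist(),*(w+0.).tolist(),g]); p=p+R.apply(d); R=R*Rn.from_rotvec(np.radians(w))
    for i in range(0,len(rows),12): print(str(rows[i:i+12]).replace(" ","").replace("0.0,","0,"))
    return p,R
def st():
    s=robot.observe(); print("t",round(s["time_s"],2),"p",np.round(s["tool_pos"],4),"f",np.round(s["force"],1),"w",round(s["width"],4),"g",round(s["gripper_force"],1)); return s
E
python3 - <<'E'
from h import *
D=down(78); st()
s=plan([((.566,.021,.19),D,1)])
print("down"); plan([((.566,.021,.0925),D,1)],start=s,dmax=.035)
E
```

```text
t 0.6 p [0.1678 0.6021 0.2147] f [ 0.1 -0.6  0.7] w 0.095 g 0.0
[[-0.0337,-0.0283,0.0015,0,0,-0.2,1],[-0.0337,-0.0284,0.0016,0,0,-0.2,1],[-0.0335,-0.0286,0.0015,0,0,-0.3,1],[-0.0334,-0.0287,0.0016,0,0,-0.2,1],[-0.0332,-0.0288,0.0015,0,0,-0.2,1],[-0.0332,-0.0289,0.0015,0,0,-0.2,1],[-0.0331,-0.0291,0.0016,0,0,-0.3,1],[-0.0329,-0.0292,0.0015,0,0,-0.2,1],[-0.0328,-0.0294,0.0016,0,0,-0.2,1],[-0.0327,-0.0295,0.0015,0,0,-0.2,1],[-0.0327,-0.0295,0.0015,0,0,-0.3,1],[-0.0324,-0.0298,0.0016,0,0,-0.2,1]]
[[-0.0324,-0.0298,0.0015,0,0,-0.2,1],[-0.0322,-0.03,0.0015,0,0,-0.2,1],[-0.0322,-0.0301,0.0016,0,0,-0.2,1],[-0.032,-0.0302,0.0015,0,0,-0.3,1]]
down
[[0,0,0.0325,0,0,0,1],[0,0,0.0325,0,0,0,1],[0,0,0.0325,0,0,0,1]]
```

Call:
{"fn": "arm_command", "kwargs": {"series": [[-0.0337, -0.0283, 0.0015, 0, 0, -0.2, 1], [-0.0337, -0.0284, 0.0016, 0, 0, -0.2, 1], [-0.0335, -0.0286, 0.0015, 0, 0, -0.3, 1], [-0.0334, -0.0287, 0.0016, 0, 0, -0.2, 1], [-0.0332, -0.0288, 0.0015, 0, 0, -0.2, 1], [-0.0332, -0.0289, 0.0015, 0, 0, -0.2, 1], [-0.0331, -0.0291, 0.0016, 0, 0, -0.3, 1], [-0.0329, -0.0292, 0.0015, 0, 0, -0.2, 1], [-0.0328, -0.0294, 0.0016, 0, 0, -0.2, 1], [-0.0327, -0.0295, 0.0015, 0, 0, -0.2, 1], [-0.0327, -0.0295, 0.0015, 0, 0, -0.3, 1], [-0.0324, -0.0298, 0.0016, 0, 0, -0.2, 1]]}}

```text
time_s: 2.1
tool_pos: [0.4672, 0.165, 0.1963]
tool_rot: [0.352, 3.121, 0.0]
force: [0.1, 0.0, 0.5]
width: 0.0952
gripper_force: 0.0
```

Call:
{"fn": "arm_command", "kwargs": {"series": [[-0.0324, -0.0298, 0.0015, 0, 0, -0.2, 1], [-0.0322, -0.03, 0.0015, 0, 0, -0.2, 1], [-0.0322, -0.0301, 0.0016, 0, 0, -0.2, 1], [-0.032, -0.0302, 0.0015, 0, 0, -0.3, 1], [0, 0, 0, 0, 0, 0, 1], [0, 0, 0, 0, 0, 0, 1]]}}

```text
time_s: 2.85
tool_pos: [0.5655, 0.0213, 0.1899]
tool_rot: [-0.328, -3.124, -0.0]
force: [-0.0, -0.2, 0.1]
width: 0.0953
gripper_force: 0.0
```

Call:
{"fn": "arm_command", "kwargs": {"series": [[0, 0, 0.0325, 0, 0, 0, 1], [0, 0, 0.0325, 0, 0, 0, 1], [0, 0, 0.0325, 0, 0, 0, 1], [0, 0, 0, 0, 0, 0, -1], [0, 0, 0, 0, 0, 0, -1], [0, 0, 0, 0, 0, 0, -1], [0, 0, 0, 0, 0, 0, -1], [0, 0, 0, 0, 0, 0, -1], [0, 0, 0, 0, 0, 0, -1], [0, 0, 0, 0, 0, 0, -1]], "squeeze": 15}}

```text
time_s: 4.1
tool_pos: [0.566, 0.021, 0.0925]
tool_rot: [-0.328, -3.124, -0.0]
force: [0.6, 0.1, 0.6]
width: 0.0303
gripper_force: 0.0
```

Run:
```python
from h import *
st(); D=down(78); u=np.array([.208,.978,0]); h=np.array([.566,.021,.1115])+.128*u; h[2]=.0715
x=np.array([.978,-.208,0]); a0=np.arctan2(.04,-.128); r=np.hypot(.128,.04)
w=[]
for t in np.linspace(0,2.12,32)[1:]:
    a=a0-t; b=h+u*r*np.cos(a)+np.array([0,0,r*np.sin(a)])
    R=Rn.from_rotvec(-x*t*.3)*D      # lean with the lid
    w.append((b+R.apply([0,0,.019]),R,-1))
s=plan(w,start=(np.array([.566,.021,.0925]),D)); print(s[0],s[1].as_matrix()[:,2])
```

```text
t 4.1 p [0.566  0.021  0.0925] f [0.6 0.1 0.6] w 0.0303 g 0.0
[[0,0.0026,-0.0087,1.2,0,0,-1],[0,0.0031,-0.0085,1.2,0,0,-1],[0,0.0034,-0.0083,1.1,0,0,-1],[0,0.0039,-0.0081,1.2,0,0,-1],[0,0.0042,-0.0079,1.2,0,0,-1],[0,0.0046,-0.0077,1.2,0,0,-1],[0,0.005,-0.0075,1.1,0,0,-1],[0,0.0053,-0.0072,1.2,0,0,-1],[0,0.0057,-0.0069,1.2,0,0,-1],[0,0.006,-0.0066,1.2,0,0,-1],[0,0.0062,-0.0063,1.1,0,0,-1],[0,0.0066,-0.0059,1.2,0,0,-1]]
[[0,0.0069,-0.0056,1.2,0,0,-1],[0,0.0071,-0.0053,1.2,0,0,-1],[0,0.0073,-0.0049,1.1,0,0,-1],[0,0.0076,-0.0045,1.2,0,0,-1],[0,0.0078,-0.0042,1.2,0,0,-1],[0,0.008,-0.0037,1.2,0,0,-1],[0,0.0082,-0.0034,1.1,0,0,-1],[0,0.0083,-0.0029,1.2,0,0,-1],[0,0.0084,-0.0025,1.2,0,0,-1],[0,0.0085,-0.0021,1.2,0,0,-1],[0,0.0087,-0.0016,1.1,0,0,-1],[0,0.0087,-0.0012,1.2,0,0,-1]]
[[0,0.0087,-0.0008,1.2,0,0,-1],[0,0.0088,-0.0003,1.2,0,0,-1],[0,0.0088,0,1.1,0,0,-1],[0,0.0087,0.0006,1.2,0,0,-1],[0,0.0087,0.001,1.2,0,0,-1],[0,0.0087,0.0014,1.2,0,0,-1],[0,0.0086,0.0018,1.1,0,0,-1]]
[0.61124499 0.23386092 0.14451471] [-0.12337872 -0.58045126 -0.8048938 ]
```

Call:
{"fn": "arm_command", "kwargs": {"series": [[0, 0, 0, 0, 0, 0, -1], [0, 0, 0, 0, 0, 0, -1], [0, 0, 0, 0, 0, 0, -1], [0, 0, 0, 0, 0, 0, -1]]}}

```text
time_s: 4.6
tool_pos: [0.5663, 0.0221, 0.0925]
tool_rot: [0.328, 3.124, 0.003]
force: [1.7, 8.6, -0.3]
width: 0.0095
gripper_force: 15.0
```

Call:
{"fn": "arm_command", "kwargs": {"series": [[0, 0.0026, -0.0087, 1.2, 0, 0, -1], [0, 0.0031, -0.0085, 1.2, 0, 0, -1], [0, 0.0034, -0.0083, 1.1, 0, 0, -1], [0, 0.0039, -0.0081, 1.2, 0, 0, -1]]}}

```text
time_s: 5.1
tool_pos: [0.5691, 0.0357, 0.1253]
tool_rot: [-0.327, -3.113, 0.127]
force: [3.7, 7.4, -8.7]
width: 0.0097
gripper_force: 15.0
```

Call:
{"fn": "arm_command", "kwargs": {"series": [[0, 0.0042, -0.0079, 1.2, 0, 0, -1], [0, 0.0046, -0.0077, 1.2, 0, 0, -1], [0, 0.005, -0.0075, 1.1, 0, 0, -1], [0, 0.0053, -0.0072, 1.2, 0, 0, -1], [0, 0.0057, -0.0069, 1.2, 0, 0, -1], [0, 0.006, -0.0066, 1.2, 0, 0, -1], [0, 0.0062, -0.0063, 1.1, 0, 0, -1], [0, 0.0066, -0.0059, 1.2, 0, 0, -1]]}}

```text
time_s: 6.1
tool_pos: [0.5799, 0.0849, 0.1747]
tool_rot: [-0.323, -3.076, 0.383]
force: [4.9, -2.7, -1.3]
width: 0.0097
gripper_force: 15.0
```

Call:
{"fn": "arm_command", "kwargs": {"series": [[0, 0.0069, -0.0056, 1.2, 0, 0, -1], [0, 0.0071, -0.0053, 1.2, 0, 0, -1], [0, 0.0073, -0.0049, 1.1, 0, 0, -1], [0, 0.0076, -0.0045, 1.2, 0, 0, -1], [0, 0.0078, -0.0042, 1.2, 0, 0, -1], [0, 0.008, -0.0037, 1.2, 0, 0, -1], [0, 0.0082, -0.0034, 1.1, 0, 0, -1], [0, 0.0083, -0.0029, 1.2, 0, 0, -1], [0, 0.0084, -0.0025, 1.2, 0, 0, -1], [0, 0.0085, -0.0021, 1.2, 0, 0, -1], [0, 0.0087, -0.0016, 1.1, 0, 0, -1], [0, 0.0087, -0.0012, 1.2, 0, 0, -1]]}}

```text
time_s: 7.6
tool_pos: [0.6015, 0.1856, 0.1806]
tool_rot: [-0.314, -2.984, 0.752]
force: [5.6, -1.6, 3.7]
width: 0.0096
gripper_force: 15.0
```

Call:
{"fn": "arm_command", "kwargs": {"series": [[0, 0.0087, -0.0008, 1.2, 0, 0, -1], [0, 0.0088, -0.0003, 1.2, 0, 0, -1], [0, 0.0088, 0, 1.1, 0, 0, -1], [0, 0.0087, 0.0006, 1.2, 0, 0, -1], [0, 0.0087, 0.001, 1.2, 0, 0, -1], [0, 0.0087, 0.0014, 1.2, 0, 0, -1]]}}

```text
time_s: 8.35
tool_pos: [0.6103, 0.2284, 0.1514]
tool_rot: [-0.307, -2.92, 0.931]
force: [6.2, -0.6, 1.3]
width: 0.0095
gripper_force: 15.0
```

Call:
{"fn": "arm_command", "kwargs": {"series": [[0, 0.0086, 0.0018, 1.1, 0, 0, -1], [0, 0, 0, 0, 0, 0, -1]]}}

```text
time_s: 8.6
tool_pos: [0.6116, 0.2347, 0.1443]
tool_rot: [-0.304, -2.909, 0.958]
force: [5.7, 0.1, 0.2]
width: 0.0095
gripper_force: 15.0
```

Call:
{"fn": "arm_command", "kwargs": {"series": [[0, 0.0055, 0.0014, 1, 0, 0, -1], [0, 0.0035, 0.001, 0.5, 0, 0, -1], [0, 0, 0, 0, 0, 0, -1]]}}

```text
time_s: 8.98
tool_pos: [0.6127, 0.2401, 0.137]
tool_rot: [-0.303, -2.894, 0.995]
force: [6.7, 0.9, -0.4]
width: 0.0095
gripper_force: 15.0
```

Call:
{"fn": "arm_command", "kwargs": {"series": [[0, 0, 0, 0, 0, 0, -0.37], [0, 0, 0, 0, 0, 0, -0.37], [0, 0, 0, 0, 0, 0, -0.37], [0, 0, -0.015, 0, 0, 0, -0.37], [0, 0, -0.03, 0, 0, 0, -0.37], [0, 0, -0.03, 0, 0, 0, -0.37], [0, 0, 0, 0, 0, 0, -0.37]]}}

```text
time_s: 9.85
tool_pos: [0.6223, 0.2861, 0.1984]
tool_rot: [-0.303, -2.898, 0.991]
force: [0.7, 0.1, -1.1]
width: 0.0304
gripper_force: 0.0
```

Run:
```python
from h import *
st(); s=robot.observe(); R=Rn.from_rotvec(s["tool_rot"]); D=down(87); p=s["tool_pos"]
plan([((p[0],p[1],.28),R,-.16),((.5392,-.2805,.16),D,-.16)],amax=7)
```

```text
t 9.85 p [0.6223 0.2861 0.1984] f [ 0.7  0.1 -1.1] w 0.0304 g 0.0
[[-0.0001,-0.025,-0.0323,0,0,0,-0.16],[-0.0001,-0.0249,-0.0322,0,0,0,-0.16],[-0.0025,-0.027,0.0318,-2.7,-0.2,-0.6,-0.16],[-0.0021,-0.0286,0.0304,-2.7,-0.2,-0.6,-0.16],[-0.0017,-0.0299,0.0292,-2.7,-0.2,-0.6,-0.16],[-0.0013,-0.0313,0.0276,-2.7,-0.2,-0.7,-0.16],[-0.0008,-0.0326,0.0262,-2.7,-0.2,-0.6,-0.16],[-0.0004,-0.0338,0.0246,-2.6,-0.2,-0.6,-0.16],[0.0001,-0.0349,0.023,-2.7,-0.2,-0.6,-0.16],[0.0005,-0.0359,0.0214,-2.7,-0.2,-0.6,-0.16],[0.001,-0.0369,0.0196,-2.7,-0.2,-0.6,-0.16],[0.0015,-0.0377,0.0179,-2.7,-0.2,-0.7,-0.16]]
[[0.0019,-0.0385,0.0161,-2.7,-0.2,-0.6,-0.16],[0.0025,-0.0392,0.0143,-2.7,-0.2,-0.6,-0.16],[0.0028,-0.0399,0.0124,-2.7,-0.2,-0.6,-0.16],[0.0034,-0.0403,0.0104,-2.7,-0.2,-0.6,-0.16]]
```

Call:
{"fn": "arm_command", "kwargs": {"series": [[-0.0001, -0.025, -0.0323, 0, 0, 0, -0.16], [-0.0001, -0.0249, -0.0322, 0, 0, 0, -0.16], [-0.0025, -0.027, 0.0318, -2.7, -0.2, -0.6, -0.16], [-0.0021, -0.0286, 0.0304, -2.7, -0.2, -0.6, -0.16], [-0.0017, -0.0299, 0.0292, -2.7, -0.2, -0.6, -0.16], [-0.0013, -0.0313, 0.0276, -2.7, -0.2, -0.7, -0.16], [-0.0008, -0.0326, 0.0262, -2.7, -0.2, -0.6, -0.16], [-0.0004, -0.0338, 0.0246, -2.6, -0.2, -0.6, -0.16], [0.0001, -0.0349, 0.023, -2.7, -0.2, -0.6, -0.16], [0.0005, -0.0359, 0.0214, -2.7, -0.2, -0.6, -0.16], [0.001, -0.0369, 0.0196, -2.7, -0.2, -0.6, -0.16], [0.0015, -0.0377, 0.0179, -2.7, -0.2, -0.7, -0.16]]}}

```text
time_s: 11.35
tool_pos: [0.5608, -0.1215, 0.1925]
tool_rot: [-0.149, -3.102, 0.293]
force: [0.8, 0.0, 0.3]
width: 0.0397
gripper_force: 0.0
```

Call:
{"fn": "arm_command", "kwargs": {"series": [[0.0019, -0.0385, 0.0161, -2.7, -0.2, -0.6, -0.16], [0.0025, -0.0392, 0.0143, -2.7, -0.2, -0.6, -0.16], [0.0028, -0.0399, 0.0124, -2.7, -0.2, -0.6, -0.16], [0.0034, -0.0403, 0.0104, -2.7, -0.2, -0.6, -0.16], [0, 0, 0, 0, 0, 0, -0.16]]}}

```text
time_s: 11.98
tool_pos: [0.5361, -0.2847, 0.1579]
tool_rot: [-0.092, -3.136, 0.001]
force: [0.3, 0.1, -0.2]
width: 0.04
gripper_force: 0.0
```

Run:
```python
from h import *
s=st()
print(s["tool_rot"], (Rn.from_rotvec(s["tool_rot"]).as_matrix()).round(3).tolist())
for n in("top","side"):
    im,d=robot.grab_frame(n); np.savez(n+"1",im=im,d=d)
    for t in("lid_handle","keyway","lock","key"):
        for r in robot.trace(n,t)[:2]:
            c=cloud(n,d,r["pixels"]); print(n,t,round(r["confidence"],2),np.round(r["rect"]),np.median(c,0).round(4),np.ptp(c,0).round(3))
    if n=="top": a=cv2.resize(im[150:250,230:330],None,fx=4,fy=4,interpolation=2)
    else: b=cv2.resize(im[160:260,280:380],None,fx=4,fy=4,interpolation=2)
save("open.png",np.hstack([a,b]))
```

```text
t 11.97 p [ 0.5361 -0.2847  0.1579] f [ 0.3  0.1 -0.2] w 0.04 g 0.0
[-9.19432581e-02 -3.13572895e+00  8.51154432e-04] [[-0.998, 0.059, -0.005], [0.059, 0.998, -0.0], [0.004, -0.001, -1.0]]
top lid_handle 0.89 [238. 276.  70.  78.] [0.3178 0.2234 0.1045] [0.251 0.282 0.729]
top lid_handle 0.74 [250. 188.  39.  59.] [0.6056 0.1981 0.1382] [0.214 0.142 0.207]
top keyway 0.67 [366. 155.  20.  24.] [ 0.7262 -0.1868  0.081 ] [0.088 0.072 0.102]
top keyway 0.66 [293. 200.  14.  11.] [0.5755 0.0636 0.0611] [0.04  0.038 0.028]
top lock 0.68 [291. 200.   8.   7.] [0.5755 0.0636 0.0613] [0.037 0.034 0.028]
top lock 0.44 [260. 139.  11.  19.] [0.7792 0.1744 0.0806] [0.049 0.059 0.131]
side lid_handle 0.59 [221. 189.  88.  40.] [0.308  0.1719 0.1039] [0.265 0.353 0.138]
side lid_handle 0.57 [316. 167.  54.  50.] [0.5839 0.1875 0.1235] [0.219 0.882 0.427]
side key 0.45 [358. 289.  16.  21.] [ 0.5387 -0.2844  0.0623] [0.029 0.009 0.038]
side key 0.34 [317. 166.  47.  50.] [0.5848 0.1876 0.1229] [0.146 0.109 0.116]
```

View pics/open.png

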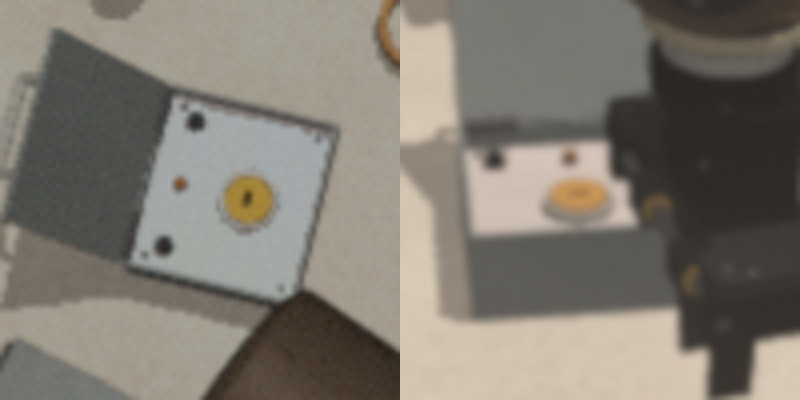

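The lid rests open past upright. The brass lock shows in the top view at about (292,200), with the slot along the box's x axis. In the side view it is at about (324,209).

Run:
```python
from h import *
def ray(n,uv):
    a=back(n,[uv],[1.])[0]; o=K(n)[2][:3,3]; return o,(a-o)/np.linalg.norm(a-o)
def tri(r1,r2):
    (o1,d1),(o2,d2)=r1,r2; A=np.c_[d1,-d2]; t=np.linalg.lstsq(A,o2-o1,rcond=None)[0]; a,b=o1+d1*t[0],o2+d2*t[1]; return (a+b)/2,np.linalg.norm(a-b)
rs=[]
for n,(u,v) in(("top",(292,200)),("side",(325,209))):
    z=np.load(n+"1.npz"); hsv=cv2.cvtColor(z["im"],cv2.COLOR_RGB2HSV); m=np.zeros(hsv.shape[:2],bool); m[v-10:v+11,u-14:u+15]=1
    m&=(hsv[...,0]>10)&(hsv[...,0]<32)&(hsv[...,1]>90)
    _,l,s,c=cv2.connectedComponentsWithStats(m.astype(np.uint8)); i=1+s[1:,4].argmax(); mm=(l==i).astype(np.uint8)
    cs=cv2.findContours(mm,0,1)[0]; e=cv2.fitEllipse(max(cs,key=len)); r=ray(n,e[0]); rs.append(r); o,d=r
    print(n,s[i],c[i].round(2),e,"z=.062:",(o+d*(.062-o[2])/d[2]).round(4),"depth",np.median(cloud(n,z["d"],mm>0),0).round(4))
    if n=="top":
        g=z["im"].astype(int).sum(2); q=(mm*0); cv2.ellipse(q,(tuple(e[0]),(e[1][0]*.6,e[1][1]*.6),e[2]),1,-1); k=(q>0); w=np.clip(np.median(g[k])-15-g,0,None)*k; vv,uu=np.nonzero(w); c=np.array([np.average(uu,weights=w[vv,uu]),np.average(vv,weights=w[vv,uu])]); o,d=ray(n,c); print("slot",c,(o+d*(.062-o[2])/d[2]).round(4))
print("tri",tri(*rs))
# key head outline: dark region, top & side original
rk=[]
for n,(u,v) in(("top",(392,213)),("side",(358,289))):
    z=np.load(n+".npz"); g=z["im"].max(2); m=np.zeros(g.shape,bool); m[v-13:v+14,u-13:u+14]=1; m&=g<75
    _,l,s,c=cv2.connectedComponentsWithStats(m.astype(np.uint8)); i=1+s[1:,4].argmax(); r=ray(n,c[i]); rk.append(r); o,d=r
    print(n,s[i],c[i],[(h,(o+d*(h-o[2])/d[2]).round(4).tolist()) for h in(.058,.076)])
    # silhouette of a model head at candidate poses
    best=[]
    for x in np.arange(.532,.5465,.001):
        for y in np.arange(-.290,-.270,.001):
            a=np.radians(-3); R=np.array([[np.cos(a),-np.sin(a)],[np.sin(a),np.cos(a)]])
            C=np.array([[*(np.array([x,y])+R@[i*.015,j*.005]),h] for i in(-1,1) for j in(-1,1) for h in(.04,.076)])
            q=np.zeros((400,640),np.uint8); hull=cv2.convexHull(((proj(n,C)*16).round()).astype(np.int32)); cv2.fillConvexPoly(q,hull,1,shift=4)
            mm=l==i; best.append(((mm&(q>0)).sum()/(mm|(q>0)).sum(),x,y))
    best.sort(); b=np.array(best[-8:]); print(b[-1].round(4),b.mean(0).round(4))
print("tri",tri(*rk))
```

```text
top [286 194  12  12 113] [291.65 199.49] ((291.6484375, 199.485595703125), (11.073131561279297, 11.216803550720215), 115.25764465332031) z=.062: [0.576  0.0618 0.062 ] depth [0.577  0.0611 0.0612]
slot [291.35822402 199.14530777] [0.5772 0.0629 0.062 ]
side [318 205  14   8  88] [324.16 208.42] ((324.1592102050781, 208.42088317871094), (7.119270324707031, 13.17512035369873), 90.03571319580078) z=.062: [0.5741 0.0578 0.062 ] depth [0.5741 0.0608 0.0604]
tri (array([0.57600337, 0.06206115, 0.05920874]), np.float64(0.0009196199430750674))
top [390 209   4   9  32] [391.53125 212.96875] [(0.058, [0.5393, -0.2786, 0.058]), (0.076, [0.537, -0.2756, 0.076])]
[ 0.5818  0.538  -0.277 ] [ 0.5779  0.5388 -0.2777]
side [352 283  12  13 126] [357.45238095 289.3015873 ] [(0.058, [0.539, -0.2814, 0.058]), (0.076, [0.5309, -0.3002, 0.076])]
[ 0.525  0.538 -0.275] [ 0.5209  0.5421 -0.2771]
tri (array([ 0.53979999, -0.27906438,  0.05573984]), np.float64(0.0004724050671055528))
```

Call:
{"fn": "arm_command", "kwargs": {"series": [[-0.0026, 0.0057, 0.03, 0.2, -0.2, -0.4, -0.16], [0, 0, 0.03, 0, 0, 0, -0.16], [0, 0, 0.03, 0, 0, 0, -0.16], [0, 0, 0.0215, 0, 0, 0, -0.16], [0, 0, 0, 0, 0, 0, -0.16]]}}

```text
time_s: 13.1
tool_pos: [0.5402, -0.2763, 0.0467]
tool_rot: [-0.073, -3.139, 0.006]
force: [0.6, -0.8, 0.8]
width: 0.0401
gripper_force: 0.0
```

Call:
{"fn": "arm_command", "kwargs": {"series": [[0.001, -0.0025, 0.0005, 0, 0, 0, -0.16], [0, 0, 0, 0, 0, 0, -1], [0, 0, 0, 0, 0, 0, -1], [0, 0, 0, 0, 0, 0, -1], [0, 0, 0, 0, 0, 0, -1], [0, 0, 0, 0, 0, 0, -1]], "squeeze": 10}}

```text
time_s: 13.85
tool_pos: [0.5397, -0.2795, 0.0477]
tool_rot: [0.074, 3.14, -0.009]
force: [-1.2, 0.5, 2.9]
width: 0.0098
gripper_force: 10.0
```

Run:
```python
from h import *
s=st();print(s["ft_torque"]); print(Rn.from_rotvec(s["tool_rot"]).as_matrix().round(4).tolist())
```

```text
t 13.85 p [ 0.5397 -0.2795  0.0477] f [-1.2  0.5  2.9] w 0.0098 g 10.0
[0.06246333 0.09958042 0.01553238]
[[-0.9989, 0.0469, 0.0008], [0.0469, 0.9989, -0.0055], [-0.001, -0.0055, -1.0]]
```

Call:
{"fn": "arm_command", "kwargs": {"series": [[0, 0, 0, 0, 0, 0, -1], [0, 0, -0.01, 0, 0, 0, -1], [0, 0, -0.01, 0, 0, 0, -1], [0, 0, -0.02, 0, 0, 0, -1], [0, 0, -0.03, 0, 0, 0, -1], [0, 0, -0.03, 0, 0, 0, -1], [0, 0, 0, 0, 0, 0, -1], [0, 0, 0, 0, 0, 0, -1]], "squeeze": 50}}

```text
time_s: 14.85
tool_pos: [0.5392, -0.2786, 0.147]
tool_rot: [0.074, 3.141, -0.008]
force: [0.0, 0.4, -1.7]
width: 0.0101
gripper_force: 50.0
```

Run:
```python
from h import *
st(); plan([((.576,.0617,.138),down(78),-1)],dmax=.04)
```

```text
t 14.85 p [ 0.5392 -0.2786  0.147 ] f [ 0.   0.4 -1.7] w 0.0101 g 50.0
[[-0.0023,0.038,0.0008,0,0,1.0,-1],[-0.0017,0.038,0.0008,-0.1,0,1.1,-1],[-0.0009,0.038,0.0009,0,0,1.0,-1],[-0.0002,0.038,0.0009,0,0,1.0,-1],[0.0004,0.0381,0.0009,-0.1,0,1.1,-1],[0.0011,0.038,0.0009,0,0,1.0,-1],[0.0018,0.038,0.001,0,0,1.0,-1],[0.0025,0.0379,0.0009,0,0,1.1,-1],[0.0032,0.0379,0.001,-0.1,0,1.0,-1]]
```

Call:
{"fn": "arm_command", "kwargs": {"series": [[-0.0023, 0.038, 0.0008, 0, 0, 1.0, -1], [-0.0017, 0.038, 0.0008, -0.1, 0, 1.1, -1], [-0.0009, 0.038, 0.0009, 0, 0, 1.0, -1], [-0.0002, 0.038, 0.0009, 0, 0, 1.0, -1], [0.0004, 0.0381, 0.0009, -0.1, 0, 1.1, -1], [0.0011, 0.038, 0.0009, 0, 0, 1.0, -1], [0.0018, 0.038, 0.001, 0, 0, 1.0, -1], [0.0025, 0.0379, 0.0009, 0, 0, 1.1, -1], [0.0032, 0.0379, 0.001, -0.1, 0, 1.0, -1], [0, 0, 0, 0, 0, 0, -1], [0, 0, 0, 0, 0, 0, -1]]}}

```text
time_s: 16.23
tool_pos: [0.576, 0.061, 0.1375]
tool_rot: [-0.327, -3.124, 0.001]
force: [-1.1, -0.5, -0.5]
width: 0.0099
gripper_force: 50.0
```

Run:
```python
from h import *
s=st(); R=Rn.from_rotvec(s["tool_rot"]); print(R.as_matrix().round(4).tolist()); p=s["tool_pos"]
im,d=robot.grab_frame("side"); np.savez("side2",im=im,d=d)
tip=p+R.apply([0,0,.032]); print("tip nominal",tip.round(4),proj("side",[p,tip,p+R.apply([0,0,-.019]),(.576,.0618,.062)]).round(1).tolist())
save("over.png",im,(285,140,365,220),7)
```

```text
t 16.23 p [0.576  0.061  0.1375] f [-1.1 -0.5 -0.5] w 0.0099 g 50.0
[[-0.9783, 0.2072, -0.0003], [0.2072, 0.9783, -0.0003], [0.0002, -0.0004, -1.0]]
tip nominal [0.5759 0.061  0.1055] [[324.2, 184.1], [324.3, 194.3], [324.2, 177.9], [324.3, 207.6]]
```

View pics/over.png

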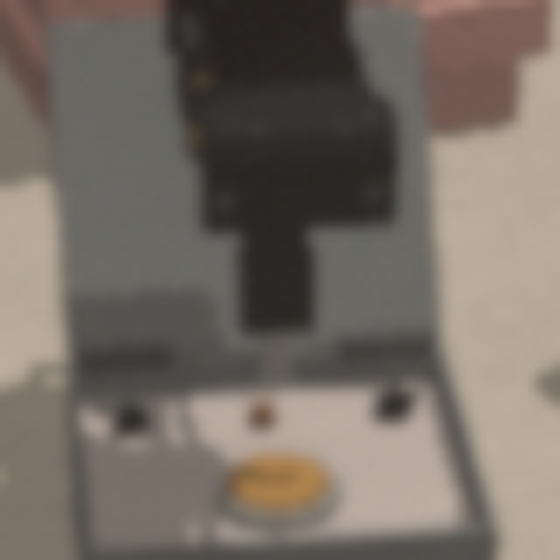

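The side view shows the key held upright above the lock. The blade is at about column 324.7 and the brass centre at about (325,209), so they are nearly aligned. I'll refine this to sub-pixel.

Run:
```python
from h import *
im=np.load("side2.npz")["im"].astype(int); g=im.sum(2)
for r in range(186,197): print(r,g[r,316:334].tolist())
for r in range(204,213): print(r,(im[r,316:334,0]-im[r,316:334,2]).tolist(), g[r,316:334].tolist())
# finger edges
im1,_=robot.grab_frame("top"); save("x.png",im1)
for r in range(193,206): print(r,(im1[r,284:300].astype(int).sum(1)).tolist())
```

```text
186 [287, 296, 273, 218, 170, 150, 145, 145, 151, 155, 157, 162, 178, 217, 272, 305, 309, 307]
187 [275, 292, 287, 249, 214, 199, 194, 200, 203, 208, 215, 221, 229, 251, 283, 299, 298, 287]
188 [263, 287, 294, 281, 264, 253, 244, 247, 254, 260, 265, 272, 272, 276, 284, 286, 275, 256]
189 [254, 272, 284, 281, 278, 273, 267, 271, 275, 278, 282, 285, 280, 275, 270, 264, 251, 229]
190 [245, 251, 255, 257, 257, 255, 263, 272, 277, 278, 279, 276, 269, 261, 259, 253, 242, 219]
191 [240, 240, 240, 237, 235, 240, 257, 269, 278, 275, 267, 255, 244, 242, 239, 238, 229, 217]
192 [232, 232, 232, 229, 229, 237, 257, 269, 276, 274, 260, 243, 233, 231, 229, 228, 227, 222]
193 [230, 232, 232, 230, 232, 241, 257, 274, 278, 276, 264, 249, 238, 235, 235, 235, 233, 232]
194 [248, 252, 252, 253, 256, 263, 280, 292, 300, 302, 297, 289, 280, 278, 281, 282, 279, 283]
195 [310, 318, 319, 318, 322, 328, 339, 349, 361, 378, 382, 382, 378, 380, 380, 380, 381, 383]
196 [407, 413, 416, 412, 402, 395, 394, 407, 432, 458, 470, 472, 473, 472, 472, 473, 472, 473]
204 [21, 23, 25, 29, 34, 40, 43, 44, 44, 44, 42, 40, 37
[... 1825 characters left out ...]
 94, 76, 95, 101, 91, 105, 128]
198 [137, 144, 127, 143, 119, 126, 108, 106, 92, 91, 79, 81, 98, 121, 116, 98]
199 [148, 143, 136, 133, 150, 140, 136, 129, 124, 114, 112, 98, 115, 148, 142, 94]
200 [156, 142, 155, 139, 151, 145, 147, 136, 138, 129, 131, 128, 120, 121, 120, 93]
201 [124, 140, 137, 146, 151, 146, 137, 142, 125, 137, 118, 130, 125, 125, 107, 98]
202 [137, 135, 143, 146, 143, 149, 135, 121, 142, 145, 131, 151, 129, 121, 92, 113]
203 [130, 127, 136, 152, 140, 144, 139, 145, 137, 137, 131, 120, 138, 124, 121, 107]
204 [131, 144, 134, 148, 137, 124, 136, 137, 138, 136, 141, 137, 123, 132, 114, 110]
205 [142, 143, 152, 136, 139, 138, 130, 145, 129, 141, 130, 123, 130, 121, 131, 127]
```

Call:
{"fn": "arm_command", "kwargs": {"series": [[-0.0002, 0.0007, 0.013, 0, 0, 0, -1], [0, 0, 0.013, 0, 0, 0, -1], [0, 0, 0.012, 0, 0, 0, -1], [0, 0, 0.0, 0, 0, 0, -1], [0, 0, 0.002, 0, 0, 0, -1], [0, 0, 0.002, 0, 0, 0, -1], [0, 0, 0.001, 0, 0, 0, -1], [0, 0, 0.001, 0, 0, 0, -1], [0, 0, 0, 0, 0, 0, -1]]}}

```text
time_s: 17.45
tool_pos: [0.5768, 0.0621, 0.0943]
tool_rot: [0.328, 3.123, -0.0]
force: [-0.3, -0.1, 0.5]
width: 0.0095
gripper_force: 50.0
```

Call:
{"fn": "arm_command", "kwargs": {"series": [[0, 0, 0.001, 0, 0, 0, -1], [0, 0, 0.001, 0, 0, 0, -1], [0, 0, 0.001, 0, 0, 0, -1], [0, 0, 0, 0, 0, 0, -1]]}}

```text
time_s: 17.95
tool_pos: [0.5767, 0.062, 0.0911]
tool_rot: [0.328, 3.123, -0.0]
force: [0.9, -1.0, -1.7]
width: 0.01
gripper_force: 50.0
```

Call:
{"fn": "arm_command", "kwargs": {"series": [[0, 0, 0.0015, 0, 0, 0, -1], [0, 0, 0.0015, 0, 0, 0, -1], [0, 0, 0.001, 0, 0, 0, -1], [0, 0, 0, 0, 0, 0, -1]]}}

```text
time_s: 18.45
tool_pos: [0.5767, 0.062, 0.0871]
tool_rot: [0.328, 3.123, -0.0]
force: [0.4, -2.1, -1.2]
width: 0.0097
gripper_force: 50.0
```

Call:
{"fn": "arm_command", "kwargs": {"series": [[0, 0, 0.001, 0, 0, 5.5, -1], [0, 0, 0.001, 0, 0, -5.5, -1], [0, 0, 0.001, 0, 0, -5.5, -1], [0, 0, 0.001, 0, 0, 5.5, -1], [0, 0, 0.001, 0, 0, 5.5, -1], [0, 0, 0.001, 0, 0, -5.5, -1], [0, 0, 0.001, 0, 0, -5.5, -1], [0, 0, 0.001, 0, 0, 5.5, -1]]}}

```text
time_s: 19.45
tool_pos: [0.5769, 0.0619, 0.0796]
tool_rot: [0.329, 3.123, -0.0]
force: [0.4, -0.8, 1.1]
width: 0.0095
gripper_force: 50.0
```

Call:
{"fn": "arm_command", "kwargs": {"series": [[0, 0, 0.001, 0, 0, 5.5, -1], [0, 0, 0.001, 0, 0, -5.5, -1], [0, 0, 0.001, 0, 0, -5.5, -1], [0, 0, 0.001, 0, 0, 5.5, -1], [0, 0, 0.001, 0, 0, 5.5, -1], [0, 0, 0.001, 0, 0, -5.5, -1], [0, 0, 0.001, 0, 0, -5.5, -1], [0, 0, 0.001, 0, 0, 5.5, -1]]}}

```text
time_s: 20.45
tool_pos: [0.5769, 0.0616, 0.0719]
tool_rot: [0.328, 3.122, -0.001]
force: [-1.9, -5.3, 3.5]
width: 0.0097
gripper_force: 50.0
```

Call:
{"fn": "arm_command", "kwargs": {"series": [[0, 0, 0.001, 0, 0, 5.5, -1], [0, 0, 0.001, 0, 0, -5.5, -1], [0, 0, 0.001, 0, 0, -5.5, -1], [0, 0, 0.0005, 0, 0, 5.5, -1], [0, 0, 0, 0, 0, 0, -1]]}}

```text
time_s: 21.08
tool_pos: [0.577, 0.0615, 0.0695]
tool_rot: [0.329, 3.122, -0.001]
force: [-5.8, -6.5, 20.2]
width: 0.0096
gripper_force: 50.0
```

Call:
{"fn": "arm_command", "kwargs": {"series": [[0, 0, 0.0005, 0, 0, 5.5, -1], [0, 0, 0, 0, 0, -5.5, -1], [0, 0, 0, 0, 0, -5.5, -1], [0, 0, 0, 0, 0, 5.5, -1], [0, 0, 0, 0, 0, 0, -1]]}}

```text
time_s: 21.7
tool_pos: [0.5771, 0.0615, 0.0695]
tool_rot: [0.329, 3.121, -0.001]
force: [-7.5, -7.1, 25.5]
width: 0.0098
gripper_force: 50.0
```

Run:
```python
from h import *
s=st(); print(s["ft_torque"])
im,d=robot.grab_frame("side"); save("in.png",im,(285,150,365,220),7)
```

```text
t 21.7 p [0.5771 0.0615 0.0695] f [-7.5 -7.1 25.5] w 0.0098 g 50.0
[-1.39325424  1.56028676  0.00390931]
```

View pics/in.png

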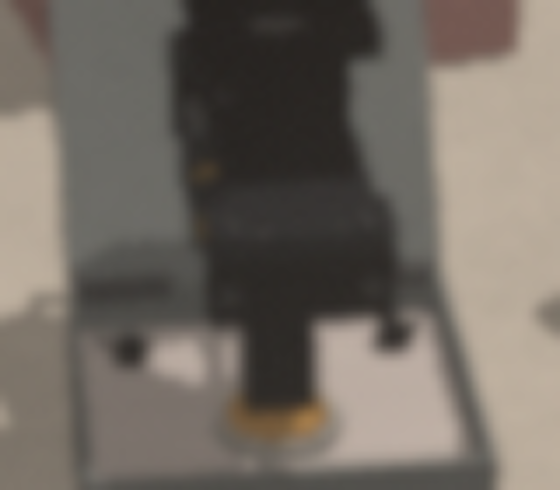

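The shoulder sits on the brass at about crop (278,410), and further push raised only the force, so the key is home. I'll ease the side load and turn it.

Call:
{"fn": "arm_command", "kwargs": {"series": [[0.0005, -0.0007, -0.0006, 0, 0, 0, -1], [0, 0, 0, 0, 0, 8, -1], [0, 0, 0, 0, 0, 8, -1], [0, 0, 0, 0, 0, 8, -1], [0, 0, 0, 0, 0, 8, -1], [0, 0, 0, 0, 0, 0, -1]]}}

```text
time_s: 22.5
tool_pos: [0.577, 0.061, 0.0695]
tool_rot: [1.178, 2.908, 0.001]
force: [-2.7, -5.4, 16.6]
width: 0.0098
gripper_force: 50.0
```

Run:
```python
from h import *
s=st(); print(s["ft_torque"].round(3)); y=Rn.from_rotvec(s["tool_rot"]).as_matrix(); print(np.degrees(np.arctan2(y[1,1],y[0,1])),s["joint_positions"].round(3))
```

```text
t 22.5 p [0.577  0.061  0.0695] f [-2.7 -5.4 16.6] w 0.0098 g 50.0
[-1.188  0.679 -0.002]
45.90551256348633 [-8.000e-03  6.090e-01  1.809e+00 -1.000e-03  7.200e-01 -8.080e-01]
```

Call:
{"fn": "arm_command", "kwargs": {"series": [[0, 0, 0, 0, 0, 8, -1], [0, 0, 0, 0, 0, 8, -1], [0, 0, 0, 0, 0, 8, -1], [0, 0, 0, 0, 0, 8, -1], [0, 0, 0, 0, 0, 8, -1], [0, 0, 0, 0, 0, 8, -1], [0, 0, 0, 0, 0, 8, -1], [0, 0, 0, 0, 0, 8, -1], [0, 0, 0, 0, 0, 0, -1]]}}

```text
time_s: 23.62
tool_pos: [0.5768, 0.0612, 0.0695]
tool_rot: [2.541, 1.843, 0.004]
force: [-3.9, -3.2, 15.8]
width: 0.0094
gripper_force: 50.0
```

Run:
```python
from h import *
s=st(); print(s["ft_torque"].round(3)); y=Rn.from_rotvec(s["tool_rot"]).as_matrix(); print(np.degrees(np.arctan2(y[1,1],y[0,1])),s["joint_positions"].round(3),s["effort"].round(3))
```

```text
t 23.62 p [0.5768 0.0612 0.0695] f [-3.9 -3.2 15.8] w 0.0094 g 50.0
[-0.987  0.813  0.058]
-18.091914719594214 [-8.000e-03  6.090e-01  1.809e+00 -1.000e-03  7.200e-01  3.080e-01] [  2.191 -51.629 -16.127   0.929  -1.045   0.982]
```

Call:
{"fn": "arm_command", "kwargs": {"series": [[0, 0, 0, 0, 0, 3, -1], [0, 0, 0, 0, 0, 3, -1], [0, 0, 0, 0, 0, 0, -1]]}}

```text
time_s: 24.0
tool_pos: [0.5765, 0.0614, 0.0695]
tool_rot: [2.633, 1.71, 0.003]
force: [-5.5, -3.4, 18.0]
width: 0.0097
gripper_force: 50.0
```

Run:
```python
from h import *
s=st(); print(s["ft_torque"].round(3)); y=Rn.from_rotvec(s["tool_rot"]).as_matrix(); print(np.degrees(np.arctan2(y[1,1],y[0,1])))
```

```text
t 24.0 p [0.5765 0.0614 0.0695] f [-5.5 -3.4 18. ] w 0.0097 g 50.0
[-0.553  1.155  0.12 ]
-24.01465526641092
```

Call:
{"fn": "arm_command", "kwargs": {"series": [[0, 0, 0, 0, 0, 3, -1], [0, 0, 0, 0, 0, 0, -1], [0, 0, 0, 0, 0, 0, -1]]}}

```text
time_s: 24.38
tool_pos: [0.5765, 0.0615, 0.0695]
tool_rot: [2.677, 1.641, 0.003]
force: [-4.9, -1.8, 17.5]
width: 0.01
gripper_force: 50.0
```

Run:
```python
from h import *
s=st(); print(s["ft_torque"].round(3)); y=Rn.from_rotvec(s["tool_rot"]).as_matrix(); print(np.degrees(np.arctan2(y[1,1],y[0,1])))
im,d=robot.grab_frame("side"); save("end.png",im,(200,120,460,360),3)
```

```text
t 24.38 p [0.5765 0.0615 0.0695] f [-4.9 -1.8 17.5] w 0.01 g 50.0
[-0.571  1.151  0.207]
-26.962735452623807
```

View pics/end.png

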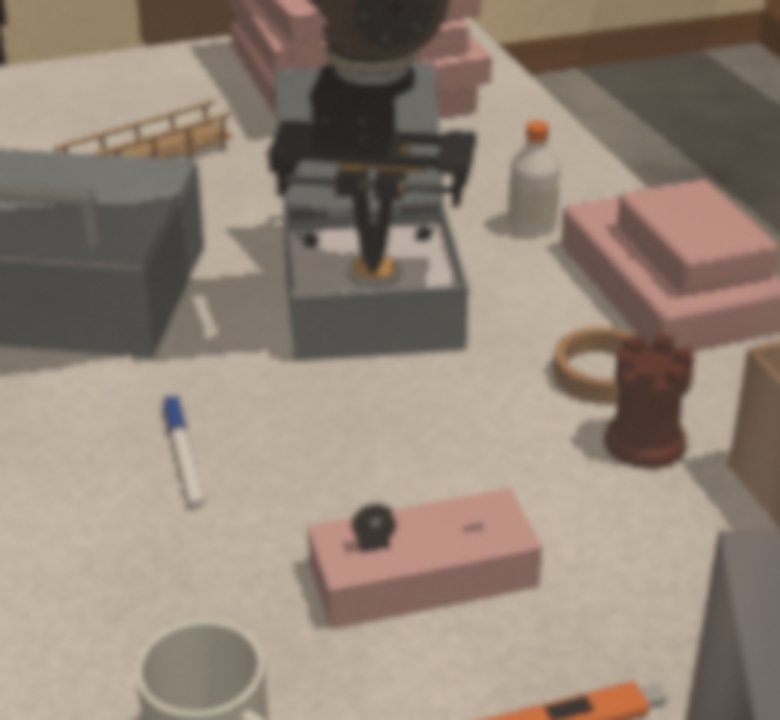

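The gripper holds the key in the lock, and the round key is still in the foam at about (373,525). The torque climbed from 0.06 to 0.21 N m over the last 9°, well above the spring's 0.065 N m, so the lock is on its stop.

```bash
python3 -c "
from bench import robot
print(robot.job_done())"
```

```text
the job is handed in; nothing more can be done
None
```

The job is handed in at about 24 s: the lid is open past upright, the rectangular-headed key is fully home and turned clockwise to the stop, and the gripper is still holding it there; no verdict came back.

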